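# Clamp a routing template with the vacuum valve

### The arm

A 7-joint arm with a two-finger parallel gripper is mounted at the origin on the work surface. World frame = base frame: x ahead of the robot, y to its left, z up, the work surface at z = 0. Lengths are in m, angles in rad, forces in N, time in s.
With the tool pointing down it reaches from about 0.4 to 0.85 m from the base axis. Payload 10.4 kg.
Tool frame: the origin (TCP) lies midway between the tips of the shut fingers; the grasp point (between the pads) lies 19 mm behind it; z points along the fingers, y is the line along which they close (so a half turn about z gives the same grasp; the last joint's range is limited). The gripper opens to 87 mm and grips with 3 to 60 N. Pads are 19 mm wide; open, the fingers measure 117 mm over their backs; the gripper's body (75 mm by 190 mm) begins 51 mm behind the grasp point.
Start: joints at [1.152, 0.332, -0.065, 1.46, 0.022, 1.35, -0.088], TCP at [0.241, -0.577, 0.19] pointing down, gripper open.
Joint ranges: [-2.6, 2.6], [-0.5, 2.12], [-1.47, 1.34], [0.16, 2.42], [-1.27, 4.41], [0.06, 2.06], [-2.6, 2.6]. Speed limits (rad/s): [2.22, 2.22, 2.79, 2.79, 3.14, 3.14, 3.14].

### API

Orientations are given as a unit quaternion [x, y, z, w].
In Python, from bench import sensors, eyes, order gives the robot as it stands.
- The arm moves only by the tool arm_command, never from a script. Its argument "steps" is a list of rows, each an object with "rot": the turn, a rotation vector about the world's x, y, z in degrees, a list of three; "slide": the shift along the world's x, y, z in m, a list of three; "grip": the opening, from 0 (shut) to 1 (fully open). A call has exactly 8 rows; each row shifts and turns the commanded pose from where the row before left it; what a row does not reach is not made up. A row lasts 1/8 s, in which the tool goes at most 62.5 mm and 10.7 degrees, less where a joint would pass 70% of its speed; a pose out of reach is approached as far as the arm can. A call with a gripper value outside its range is refused whole. The fingers move at their own pace and stop on an object; "newtons" is the grip in N (left out, the last holds). Time passes only in rows, so rows that do not move let the fingers close, or fill a call up. It gives the time, the measured TCP pose, the force, the opening and the grip force at its end, in the units of the state.
- sensors.read_state(): the state, without advancing time (a new reading comes with each control period).
- eyes.camera(name): name is "side" or "top"; returns a dict with "pixels" (400x640x3 uint8, red, green, blue), "intrinsics" (3x3 intrinsics, pixels), "k1" (the pictures are not rectified: a ray, as slopes to the right and down, at radius r is drawn at 1 + k1 r^2 times it, then the intrinsics apply), "pose" (4x4, takes a point from camera to world coordinates). Camera axes: x right, y down, z forward; pixel columns grow to the right and rows downward; lengths in m; the calibration is good to about 2 mm. A picture is of the moment at which its call begins. There is no depth.
- order.close_job(): hands the job in; it is judged then, once.
Trained networks look in a picture, given as the dict that the camera call returned (one of the last four; its "shot" number tells which), for a name from the list of things; names that differ only in an ending like _2 or _b are one class to them, and where a whole thing is asked for, a point or a joint stands for the part that bears it (a point fixed in the world has none). Each returns a list of dicts, best first, with "conf" (0 to 1); they miss things now and then, are a little off and sometimes report something else, mostly with a low value. They report only what shows in the picture. A call takes as long as a camera call. They do not tell look-alikes from the thing itself.
- eyes.look_for(name, picture): "bbox" ([left, top, right, bottom] in pixels, round what is visible of it).
The state is a dict: "time": time; "joint_positions": joint angles; "joint_vel": joint speeds; "joint_torque": joint torques, N m; "ee_pos": TCP position; "eef_rot": TCP orientation; "ft_force": force on the tool from outside, world axes, zero at the start; "torque": the same for the moment, N m; "width": finger opening in m; "grip_force": force on a finger pad.
Only numpy, scipy, OpenCV 4.12 (cv2) and the standard library are available. Lean on these libraries where they do the work, as an engineer would, in place of code of your own. Each camera call takes 0.05 s, during which the arm holds its last target. There are 200 camera calls.

### The job

Lay the plywood template (the longer of the two loose plywood boards) flat on the pine blank that sits on the vacuum plate, edges flush and square all round, setting it down gently and without shifting the blank. Once it lies there released, turn the vacuum valve's lever from off to fully on, against its stop. Leave everything else where it is.

Things in the scene. Friction and masses are not known exactly. Their poses are not given: they have to be found in the camera images.
- template: Plywood routing template, a flat board 62 x 150 x 15 mm (x, y, z), lying flat on the bench; the longer of the two loose plywood boards there. Origin: centre of underside; long side along y.
- blank: Pine blank, 62 x 150 x 18 mm (x, y, z), lying loose on the vacuum plate. Origin: centre of underside, 25 mm above the bench; long side along y; its top is 43 mm above the bench. The template has the same outline.
- vac_plate: Fixed aluminium vacuum plate, 120 x 200 x 25 mm (x, y, z), on the bench. Origin: centre of underside.
- vac_unit: Fixed grey vacuum unit, 320 deep, 220 mm wide. Its front panel slopes 38 degrees, facing up and to the unit's -x, from 66 mm above the bench at the front to 220 mm at the rear. Origin: on the bench, below where the valve's axis crosses the panel (140 mm up). A brass ball valve lies across the panel, pipe along y, up to 43 mm off the panel. A pressure gauge sits upslope, 18 mm thick.
- guard_bar (a point): Middle of the bar of the fixed guard hoop, a 20 mm steel tube: the bar, 200 mm long along the unit's y, lies 105 mm upslope of the valve's axis and 222 mm off the panel; its two legs meet the panel 117 mm upslope, 100 mm either side of the axis. The bar overhangs the valve: no room for a vertical gripper, but room for a tool leaning 22 to 38 degrees, in from the unit's front.
- valve_axis (a point): Fixed point on the turning axis of the valve lever, level with the middle of the lever's grip, 67 mm off the panel. Site axes are those of vac_unit; the turning axis is the panel's normal, in those axes (-0.616, 0, 0.788).
- valve_grip (a point): Middle of the black grip of the valve lever, 85 mm from the axis; moves with the lever. The grip is a bar 82 mm long (40 to 122 mm from the axis), 16 mm wide, 14 mm thick (along the panel's normal). Site axes: -x points from the axis outward along the lever, z is the panel's normal.
- valve_lever (a joint): Angle of the valve lever, rad. 0 = off (stop): the lever points straight down the slope, across the pipe. pi/2 = on (stop): the lever lies along the pipe, pointing to the unit's -y. Grows anticlockwise looking at the panel from its front. Stiff, stays where left (about 3 to 4 N at the grip).
- offcut: Short plywood offcut, 62 x 90 x 15 mm (x, y, z), lying flat; same stock and width as the template but 60 mm shorter. Origin: centre of underside. Bystander.
- glue: White plastic glue bottle, radius 28, height 160 mm, upright. Origin: centre of underside. Bystander.
- tape_measure: Black tape measure, 62 x 65 x 36 mm. Origin: centre of underside. Bystander.
- try_square: Try square lying flat: dark wooden stock 18 x 100 x 16 mm at the origin, steel blade reaching 135 mm along +x. Origin: centre of the stock's underside. Bystander.
- block_plane: Hand plane, 160 x 50 mm, 52 mm tall. Origin: centre of underside. Bystander.
- pencil_pot: Empty steel pot, radius 36, height 90 mm. Origin: centre of underside. Bystander.
- mallet: Hammer lying on the bench, handle along its x. Bystander.
Mind the look-alikes: they are no part of the job. Leave any green or grey look-alike of the template alone.

How it is judged:
On the way:
1. the template lies flush on the blank, released, with the valve still off (lever below 0.5 rad) (x of template in the frame of blank between -0.006 and 0.006 m and y of template in the frame of blank between -0.006 and 0.006 m and z of template in the frame of blank between 0.015 and 0.021 m and angle between the y axis of template and the y axis of blank, either way round below 0.08 rad and angle between template's own z axis and vertical below 0.05 rad and contact force between the fingers and template below 0.1 N and linear speed of template below 0.02 m/s and value of joint valve_lever below 0.5 rad and distance of blank from where it was at the start of the episode below 0.012 m), for 0.2 s.
At the end, for the whole second after the job is handed in: The template lies flat on the blank, released and at rest, its centre within 6 mm of the blank's along each side and its long side within 0.08 rad of the blank's; the blank is within 12 mm of where it began; the valve lever stands on, above 1.45 rad of 1.57, at rest (x of template in the frame of blank between -0.006 and 0.006 m and y of template in the frame of blank between -0.006 and 0.006 m and z of template in the frame of blank between 0.015 and 0.021 m and angle between the y axis of template and the y axis of blank, either way round below 0.08 rad and angle between template's own z axis and vertical below 0.05 rad and contact force between the fingers and template below 0.1 N and linear speed of template below 0.02 m/s and value of joint valve_lever above 1.45 rad and velocity of joint valve_lever between -0.05 and 0.05 rad/s and distance of blank from where it was at the start of the episode below 0.012 m); the robot touches nothing.
It fails at once if the template is dropped: let go of over the blank while more than 8 mm above it (contact force between the fingers and template below 0.05 N and horizontal distance between template and blank below 0.06 m and z of template in the frame of blank above 0.026 m).
It fails at once if the template strikes or is pressed on the blank with over 45 N (contact force between template and blank above 45 N).
It fails at once if a bystander is moved by more than 30 mm (distance of any of offcut, glue, tape_measure, try_square, block_plane, pencil_pot, mallet from where it was at the start of the episode above 0.03 m).
It fails at once if the valve is turned on (past 1.0 rad) before the template lies on the blank (value of joint valve_lever above 1 rad and distance between template and blank above 0.05 m).
It also fails if it takes over 70 s, if anything falls off the work surface, if the arm or the gripper's body presses on something with over 40 N, if the wrist force passes 120 N, or if a joint passes its speed limit or range.

## Working session

There is one attempt and no reset: what is moved stays moved. The work goes in short steps, Python scripts to look and compute and a tool call to move; the robot and the scene stay as the last step left them, time stands still between calls to the robot, and variables do not carry over. Pictures are saved under pics/ and viewed, at most 10 in all, crops included, and the job is handed in when it is done.

Besides the shell and the picture viewer there is one more tool, called after "Call:" by a JSON object that holds its "method" and its "body", one argument or row to a line. arm_command: Moves the arm, as the interface text tells. Its arguments: {"type":"object","properties":{"steps":{"type":"array","items":{"type":"object","properties":{"rot":{"type":"array","items":{"type":"number"}},"slide":{"type":"array","items":{"type":"number"}},"grip":{"type":"number"}}}},"newtons":{"type":"number"}},"required":["steps"]}

```bash
mkdir -p pics
cat > h.py <<'E'
import numpy as np, cv2
from bench import sensors, eyes, order
def ray(p,uv):
    K=np.array(p["intrinsics"]);k=p["k1"];T=np.array(p["pose"])
    d=np.array([(uv[0]-K[0,2])/K[0,0],(uv[1]-K[1,2])/K[1,1]]);s=d.copy()
    for _ in range(20): s=d/(1+k*(s@s))
    return T[:3,3],T[:3,:3]@np.array([s[0],s[1],1])
def at(p,uv,z):
    o,d=ray(p,uv);return (o+d*(z-o[2])/d[2])
def proj(p,X):
    K=np.array(p["intrinsics"]);k=p["k1"];T=np.array(p["pose"])
    c=T[:3,:3].T@(np.array(X)-T[:3,3]);s=c[:2]/c[2];s=s*(1+k*(s@s))
    return np.array([s[0]*K[0,0]+K[0,2],s[1]*K[1,1]+K[1,2]])
def save(p,name,box=None,sc=1):
    im=np.array(p["pixels"])[...,::-1]
    if box: im=im[box[1]:box[3],box[0]:box[2]]
    cv2.imwrite("pics/"+name,cv2.resize(im,None,fx=sc,fy=sc,interpolation=cv2.INTER_CUBIC))
E
python3 - <<'E'
from h import *
np.set_printoptions(precision=3,suppress=True)
for n in ("top","side"):
    p=eyes.camera(n); save(p,n+"0.png",None,1.25); np.save(n+"0.npy",p,allow_pickle=True)
    print(n,p["k1"],np.array(p["intrinsics"]).tolist(),np.array(p["pose"]))
    for o in "template blank vac_plate vac_unit valve_grip offcut glue try_square".split():
        print(o,[(np.round(d["bbox"]).tolist(),round(d["conf"],2)) for d in eyes.look_for(o,p)[:4]])
s=sensors.read_state();print(s)
E
```

```text
top -0.16008552610700363 [[508.56742383611453, 0.0, 325.55553421315204], [0.0, 508.56742383611453, 202.01002799450808], [0.0, 0.0, 1.0]] [[-0.004 -0.997  0.074  0.356]
 [-1.     0.004  0.001  0.009]
 [-0.001 -0.074 -0.997  2.004]
 [ 0.     0.     0.     1.   ]]
template [([308.0, 210.0, 348.0, 224.0], 0.71), ([248.0, 120.0, 280.0, 159.0], 0.62), ([245.0, 253.0, 264.0, 296.0], 0.55), ([384.0, 243.0, 409.0, 287.0], 0.54)]
blank [([246.0, 174.0, 281.0, 198.0], 0.72), ([320.0, 169.0, 347.0, 188.0], 0.44)]
vac_plate [([239.0, 167.0, 289.0, 206.0], 0.85)]
vac_unit [([363.0, 119.0, 449.0, 214.0], 0.82)]
valve_grip [([407.0, 195.0, 419.0, 213.0], 0.51)]
offcut [([323.0, 167.0, 344.0, 188.0], 0.7), ([384.0, 243.0, 409.0, 288.0], 0.23)]
glue []
try_square [([384.0, 243.0, 410.0, 285.0], 0.61)]
side -0.031565734014803955 [[371.8674063867316, 0.0, 317.2161350497075], [0.0, 371.8674063867316, 193.67026251245773], [0.0, 0.0, 1.0]] [[-0.999 -0.038  0.014  0.463]
 [-0.038  0.739 -0.672  0.713]
 [ 0.016 -0.672 -0.74   1.03 ]
 [ 0.     0.     0.     1.   ]]
template [([190.0, 294.0, 245.0, 332.0], 0.8
[... 239 characters left out ...]
.0, 212.0], 0.95)]
valve_grip [([304.0, 143.0, 327.0, 152.0], 0.68)]
offcut [([270.0, 224.0, 297.0, 248.0], 0.69)]
glue [([212.0, 220.0, 235.0, 252.0], 0.86)]
try_square [([357.0, 177.0, 401.0, 197.0], 0.72)]
{'time': 0.9, 'joint_positions': array([ 1.152,  0.332, -0.065,  1.46 ,  0.022,  1.35 , -0.088]), 'joint_vel': array([-0.   , -0.001,  0.001,  0.   , -0.   ,  0.   , -0.   ]), 'joint_torque': array([ -0.001, -62.304,   0.024, -39.012,  -0.061,   0.032,   0.   ]), 'ee_pos': array([ 0.241, -0.577,  0.19 ]), 'eef_rot': array([0.98 , 0.197, 0.   , 0.   ]), 'ft_force': array([ 0.322,  0.079, -0.319]), 'torque': array([ 0.002,  0.009, -0.006]), 'grip_force': 0.0, 'width': 0.08710331353060019}
```

View pics/top0.png

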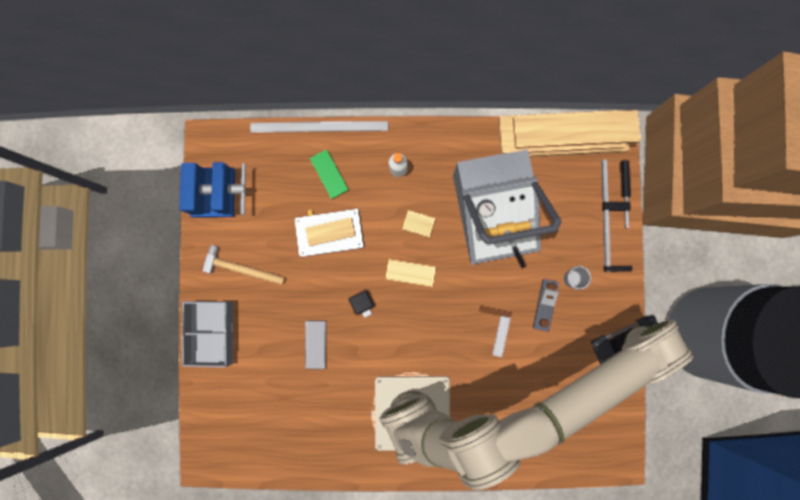

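View pics/side0.png

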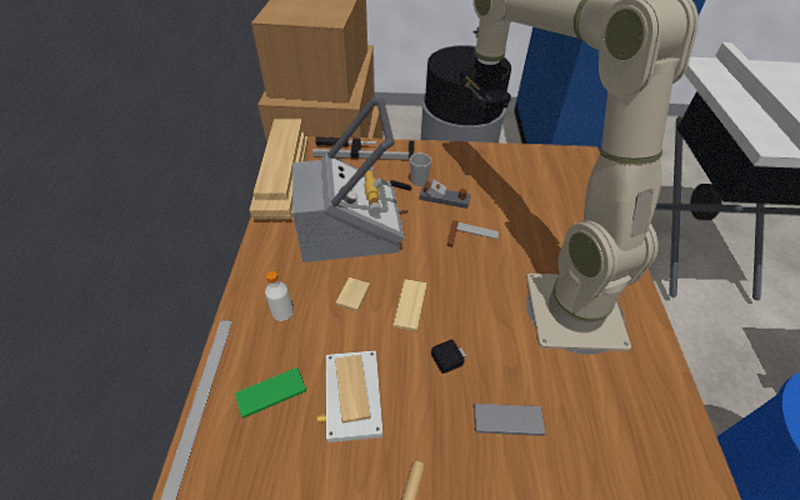

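The top view shows the template at about px (329,217), the blank on its white plate at (264,185), the offcut at (335,178) and the unit near (405,165) with its lever at (415,205). The green and grey look-alikes are separate. Next I'll zoom in to measure.

Run:
```python
from h import *
t=np.load("top0.npy",allow_pickle=True).item(); s=np.load("side0.npy",allow_pickle=True).item()
def c(p,x,y,w,h,sc):
    return cv2.resize(np.array(p["pixels"])[y:y+h,x:x+w,::-1],(w*sc,h*sc),interpolation=cv2.INTER_CUBIC)
a=np.hstack([c(t,350,110,110,110,4)[:, :400],c(s,225,70,115,150,4)[:440,:400]])
cv2.imwrite("pics/unit.png",a)
for p,bbs in((t,dict(T=(300,200,356,232),B=(240,166,290,207))),(s,dict(T=(308,218,346,270),B=(262,274,304,342)))):
    for k,(l,u,r,b) in bbs.items():
        im=np.array(p["pixels"])[u:b,l:r]; hsv=cv2.cvtColor(im,cv2.COLOR_RGB2HSV)
        print(k); 
        row=hsv[(b-u)//2]; print(row[::2].tolist()); 
        col=hsv[:,(r-l)//2]; print(col[::2].tolist())
```

```text
T
[[12, 151, 176], [12, 151, 177], [12, 152, 178], [12, 152, 178], [13, 141, 185], [22, 94, 241], [23, 86, 248], [23, 85, 248], [23, 85, 249], [23, 85, 249], [23, 84, 249], [23, 82, 249], [23, 83, 250], [23, 84, 250], [23, 83, 250], [23, 83, 250], [23, 83, 250], [23, 82, 250], [23, 82, 250], [23, 83, 250], [23, 83, 250], [23, 82, 250], [23, 82, 250], [23, 81, 250], [16, 115, 191], [13, 149, 176], [12, 150, 177], [12, 152, 178]]
[[12, 151, 186], [12, 153, 185], [13, 151, 177], [12, 151, 177], [12, 150, 173], [18, 107, 222], [23, 84, 248], [23, 83, 249], [23, 83, 250], [23, 83, 249], [22, 89, 244], [23, 82, 249], [23, 82, 250], [18, 110, 224], [12, 150, 179], [13, 151, 177]]
B
[[0, 0, 253], [0, 0, 253], [20, 18, 251], [21, 94, 248], [21, 95, 249], [21, 94, 250], [22, 94, 250], [22, 94, 249], [21, 95, 249], [21, 97, 246], [20, 100, 245], [20, 102, 244], [19, 101, 244], [19, 102, 243], [19, 103, 243], [19, 102, 243], [19, 102, 242], [19, 102, 242], [19, 103, 240], [18, 105, 238], [18, 105, 236], [17, 107, 228], [18, 19, 202], [0, 0, 252], [40, 4, 218]]
[[12, 152, 178], [12, 147, 177], [1
[... 1106 characters left out ...]
2, 202], [18, 95, 202], [17, 97, 195], [18, 101, 194], [19, 98, 192], [18, 101, 190], [18, 99, 188], [17, 72, 196], [80, 4, 198], [60, 4, 196], [68, 5, 198], [45, 3, 194], [70, 4, 193]]
[[15, 151, 155], [14, 155, 151], [14, 152, 148], [14, 146, 154], [96, 12, 217], [18, 42, 186], [18, 98, 200], [18, 98, 198], [18, 100, 198], [18, 96, 197], [18, 98, 197], [18, 98, 197], [18, 98, 193], [18, 98, 195], [18, 97, 195], [19, 99, 196], [18, 95, 198], [18, 95, 198], [18, 98, 197], [18, 95, 195], [18, 96, 196], [18, 100, 198], [17, 97, 199], [18, 96, 205], [19, 96, 205], [18, 95, 210], [19, 92, 210], [19, 95, 209], [19, 94, 208], [17, 96, 208], [18, 97, 202], [17, 79, 155], [70, 4, 202], [68, 5, 202]]
```

View pics/unit.png

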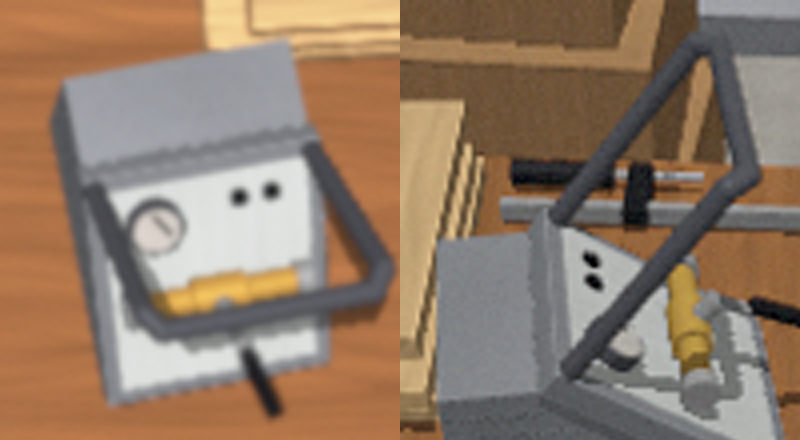

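```bash
cat > fit.py <<'E'
from h import *
from scipy.optimize import least_squares
def mom(m):
    c=np.array([m["m10"],m["m01"]])/m["m00"]; return c,np.array([m["mu20"],m["mu11"],m["mu02"]])/m["m00"],m["m00"]
def board(views,z0,h,g,L=.150,W=.062):
    """views: [(pic,(l,u,r,b))]; fits x,y,yaw of a box from silhouette moments"""
    ms=[]
    for p,(l,u,r,b) in views:
        hsv=cv2.cvtColor(np.array(p["pixels"])[u:b,l:r],cv2.COLOR_RGB2HSV)
        m=((hsv[...,0]>15)&(hsv[...,0]<28)&(hsv[...,1]>55)&(hsv[...,1]<128)).astype(np.uint8)
        n,lab,st,_=cv2.connectedComponentsWithStats(m); m=(lab==1+np.argmax(st[1:,4])).astype(np.uint8)
        c,s,a=mom(cv2.moments(m,True)); ms.append((p,c+[l,u],s,a))
    def pred(q,p):
        x,y,t=q;P=[]
        for dx in(-W/2,W/2):
            for dy in(-L/2,L/2):
                for z in(z0,z0+h): P.append(proj(p,[x+dx*np.cos(t)-dy*np.sin(t),y+dx*np.sin(t)+dy*np.cos(t),z]))
        P=np.array(P,np.float32); o=P.mean(0)
        c,s,a=mom(cv2.moments(cv2.convexHull(P-o))); return c+o,s,a
    def f(q):
        r=[]
        for p,c,s,a in ms:
            pc,ps,pa=pred(q,p); r+=list(pc-c)+list((ps-s)/10)
        return np.array(r,float)
    best=min((least_squares(f,[g[0],g[1],t],diff_step=1e-3) for t in np.arange(-1.5,1.6,.5)),key=lambda o:o.cost)
    return best.x,best.fun,[(a,pred(best.x,p)[2]) for p,c,s,a in ms]
E
python3 - <<'E'
from fit import *
np.set_printoptions(precision=4,suppress=True)
t=np.load("top0.npy",allow_pickle=True).item(); s=np.load("side0.npy",allow_pickle=True).item()
for n,z,h,tb,sb in(("T",0,.015,(300,200,356,232),(308,218,346,270)),("B",.025,.018,(240,166,290,207),(262,274,304,342))):
    g=at(t,((tb[0]+tb[2])/2,(tb[1]+tb[3])/2),z+h)
    for v in([(t,tb),(s,sb)],[(t,tb)],[(s,sb)]):
        q,r,a=board(v,z,h,g); print(n,q,r,a)
def U(q,P):
    P=np.array(P);c,s_=np.cos(q[2]),np.sin(q[2]);return [q[0]+c*P[0]-s_*P[1],q[1]+s_*P[0]+c*P[1],P[2]]
ob=[(t,(377.5,211.2),(-.0947,.11,.066)),(t,(431.7,200.5),(-.0947,-.11,.066)),(t,(365.5,131.2),(.2253,.11,.22)),(t,(422,120.5),(.2253,-.11,.22)),
(s,(234.2,130),(.2253,-.11,.22)),(s,(262,123),(.1025,-.11,.22)),(s,(235.5,170),(.2253,.11,.22)),(s,(262,166),(.1025,.11,.22))]
n=np.array([-.616,0,.788]);dn=np.array([-.788,0,-.616]);ax=np.array([0,0,.14])+.067*n
ob+=[(t,(418.9,213.8),ax+.122*dn),(t,(411.5,197),ax+.045*dn)]
f=lambda q:np.concatenate([proj(p,U(q,X))-uv for p,uv,X in ob])
o=least_squares(f,[.5,-.3,.1],loss="soft_l1"); print("U",o.x); print(f(o.x).reshape(-1,2))
for nm,X in(("axis",ax),("grip",ax+.085*dn),("guard",np.array([0,0,.14])-.105*dn+.222*n)): print(nm,np.array(U(o.x,X)))
E
```

```text
T [ 0.4394  0.0018 -0.1683] [-0.363   0.4779 -0.1011  0.0449 -0.1211 -0.3863 -0.4007 -0.1203 -0.0788
  0.199 ] [(634.0, 610.4601332538296), (775.0, 762.7570133581758)]
T [ 0.4412  0.0003 -0.165 ] [-0.0001  0.0001 -0.0919  0.0135 -0.1311] [(634.0, 610.5084490359295)]
T [ 0.438   0.0032 -0.1736] [ 0.0021 -0.0224 -0.0845 -0.1379  0.2108] [(775.0, 764.8179956655949)]
B [0.5673 0.2532 0.2305] [-0.5994  0.4146  0.6748 -0.1509  0.3816 -0.2916 -0.6563  0.1973  0.3397
  1.0731] [(569.0, 633.6976544414647), (1129.0, 1174.6722128163092)]
B [0.5689 0.2508 0.231 ] [ 0.0006 -0.0032  0.6698 -0.1549  0.3842] [(569.0, 633.679483939195)]
B [ 0.5664  0.2546 -2.9118] [-0.0112 -0.1806  0.2035  0.3425  1.1486] [(1129.0, 1177.5248041567393)]
U [ 0.5617 -0.2777  0.2684]
[[ 2.341   5.8506]
 [ 2.7764  1.1174]
 [-5.9806 -2.3896]
 [-3.931  -7.4291]
 [-7.6479 -3.4824]
 [-0.5846 -1.0012]
 [-4.1714 -0.9043]
 [ 8.4074 -2.663 ]
 [-6.2252  5.6937]
 [-1.2432  5.9386]]
axis [ 0.5219 -0.2887  0.1928]
grip [ 0.4573 -0.3065  0.1404]
guard [ 0.5096 -0.2921  0.3796]
```

```bash
cat > unit.py <<'E'
from fit import *
np.set_printoptions(precision=4,suppress=True)
n=np.array([-.616,0,.788]);dn=np.array([-.788,0,-.616]);O=np.array([0,0,.14]);ax=O+.067*n;Y=np.array([0,1.,0])
def U(q,P):
    P=np.array(P);c,s_=np.cos(q[2]),np.sin(q[2]);return np.array([q[0]+c*P[0]-s_*P[1],q[1]+s_*P[0]+c*P[1],P[2]])
lev=lambda a,r:ax+r*(np.cos(a)*dn-np.sin(a)*Y)
E
python3 - <<'E'
from unit import *
t=np.load("top0.npy",allow_pickle=True).item(); s=np.load("side0.npy",allow_pickle=True).item()
bar=O-.105*dn+.222*n; leg=O-.117*dn
ob=[(t,(377.5,211.2),(-.0947,.11,.066)),(t,(431.7,200.5),(-.0947,-.11,.066)),
(t,(391.2,191.2),bar+.1*Y),(t,(445,181.2),bar-.1*Y),(s,(312.5,113.7),bar+.1*Y),(s,(302.5,81.2),bar-.1*Y),
(t,(373.5,157),leg+.1*Y),(t,(428,147),leg-.1*Y),(s,(267,162.5),leg+.1*Y),(s,(265,124),leg-.1*Y)]
f=lambda q:np.concatenate([proj(p,U(q,X))-uv for p,uv,X in ob])
o=least_squares(f,[.5,-.3,.2],loss="soft_l1"); print("U",o.x); print(f(o.x).reshape(-1,2))
q=o.x
for nm,X in(("axis",ax),("guard",bar)): print(nm,U(q,X))
for a in(0,.1,.2,.3): print(a,U(q,lev(a,.085)),[proj(p,U(q,lev(a,r))) for p in(t,s) for r in(.04,.122)])
# lever dark pixels
for p,(l,u,r,b) in((t,(405,192,425,218)),(s,(405-95,140,330,154))):
    im=np.array(p["pixels"])[u:b,l:r]; m=im.max(2)<75; v,x=np.nonzero(m)
    print(len(v), x.min()+l,x.max()+l,v.min()+u,v.max()+u,(x.mean()+l,v.mean()+u), np.polyfit(v,x,1)[0])
E
```

```text
U [ 0.5758 -0.2763  0.192 ]
[[-0.4371  0.4679]
 [ 1.0653  0.0142]
 [-3.8954  2.0881]
 [ 2.2505  0.2043]
 [-0.9903  1.1104]
 [ 0.3044 -2.2374]
 [-0.2077  0.5111]
 [-0.4355  0.0361]
 [-0.7068 -0.9435]
 [-2.17   -0.1936]]
axis [ 0.5353 -0.2841  0.1928]
guard [ 0.5228 -0.2866  0.3796]
0 [ 0.4695 -0.2969  0.1404] [array([408.1605, 198.3219]), array([409.5219, 216.3702]), array([312.4461, 147.2105]), array([329.865 , 156.2087])]
0.1 [ 0.4715 -0.3052  0.1407] [array([409.2223, 198.0644]), array([412.681 , 215.5998]), array([312.2386, 146.4551]), array([329.1559, 153.9368])]
0.2 [ 0.4741 -0.3132  0.1415] [array([410.2666, 197.7193]), array([415.7886, 214.5751]), array([311.9465, 145.6647]), array([328.2133, 151.5829])]
0.3 [ 0.4773 -0.321   0.1428] [array([411.2832, 197.2899]), array([418.8169, 213.3051]), array([311.5729, 144.847 ]), array([327.0487, 149.1677])]
55 411 419 198 213 (np.float64(414.92727272727274), np.float64(205.63636363636363)) 0.46509009009009006
73 312 328 144 152 (np.float64(320.0), np.float64(147.8904109589041)) 1.8411862527716185
```

Call:
{"method": "arm_command", "body": {
  "steps": [
    {"slide": [0.02,0.06,0.0],"grip": 1},
    {"slide": [0.02,0.06,0.02],"grip": 1},
    {"slide": [0.02,0.06,0.02],"grip": 1},
    {"slide": [0.02,0.06,0.02],"grip": 1},
    {"slide": [0.02,0.06,0.02],"grip": 1},
    {"slide": [0.02,0.06,0.02],"grip": 1},
    {"slide": [0.02,0.06,0.02],"grip": 1},
    {"slide": [0.02,0.06,0.02],"grip": 1}
  ]
}}

```text
schema error: expected keys rot, slide, grip
```

Call:
{"method": "arm_command", "body": {
  "steps": [
    {"rot": [0,0,3.6],"slide": [0.012,0.036,0.004],"grip": 1},
    {"rot": [0,0,3.6],"slide": [0.012,0.036,0.004],"grip": 1},
    {"rot": [0,0,3.6],"slide": [0.012,0.036,0.004],"grip": 1},
    {"rot": [0,0,3.6],"slide": [0.012,0.036,0.004],"grip": 1},
    {"rot": [0,0,3.6],"slide": [0.012,0.036,0.004],"grip": 1},
    {"rot": [0,0,3.6],"slide": [0.012,0.036,0.004],"grip": 1},
    {"rot": [0,0,3.6],"slide": [0.012,0.036,0.004],"grip": 1},
    {"rot": [0,0,3.6],"slide": [0.012,0.036,0.004],"grip": 1}
  ],
  "newtons": 25
}}

```text
time: 1.9
ee_pos: [0.3374, -0.2873, 0.2222]
eef_rot: [0.9, 0.435, 0.0, 0.0]
ft_force: [-0.1, 0.3, 0.6]
width: 0.0874
grip_force: 0.0
```

Call:
{"method": "arm_command", "body": {
  "steps": [
    {"rot": [0,0,3.6],"slide": [0.013,0.036,0],"grip": 1},
    {"rot": [0,0,3.6],"slide": [0.013,0.036,0],"grip": 1},
    {"rot": [0,0,3.6],"slide": [0.013,0.036,0],"grip": 1},
    {"rot": [0,0,3.6],"slide": [0.013,0.036,0],"grip": 1},
    {"rot": [0,0,3.6],"slide": [0.013,0.036,0],"grip": 1},
    {"rot": [0,0,3.6],"slide": [0.013,0.036,0],"grip": 1},
    {"rot": [0,0,3.6],"slide": [0.013,0.036,0],"grip": 1},
    {"rot": [0,0,3.6],"slide": [0.013,0.036,0],"grip": 1}
  ]
}}

```text
time: 2.9
ee_pos: [0.4412, 0.0011, 0.2221]
eef_rot: [0.764, 0.646, 0.0, 0.0]
ft_force: [0.3, -0.7, 0.1]
width: 0.0869
grip_force: 0.0
```

Call:
{"method": "arm_command", "body": {
  "steps": [
    {"rot": [0,0,0],"slide": [-0.002,0,-0.035],"grip": 1},
    {"rot": [0,0,0],"slide": [0,0,-0.045],"grip": 1},
    {"rot": [0,0,0],"slide": [0,0,-0.045],"grip": 1},
    {"rot": [0,0,0],"slide": [0,0,-0.04],"grip": 1},
    {"rot": [0,0,0],"slide": [0,0,-0.025],"grip": 1},
    {"rot": [0,0,0],"slide": [0,0,-0.015],"grip": 1},
    {"rot": [0,0,0],"slide": [0,0,-0.008],"grip": 1},
    {"rot": [0,0,0],"slide": [0,0,-0.004],"grip": 1}
  ]
}}

```text
time: 3.9
ee_pos: [0.4394, -0.0006, 0.0051]
eef_rot: [0.764, 0.645, 0.0, 0.0]
ft_force: [0.5, -0.4, 0.4]
width: 0.0872
grip_force: 0.0
```

Call:
{"method": "arm_command", "body": {
  "steps": [
    {"rot": [0,0,0],"slide": [0,0,0],"grip": 0.6},
    {"rot": [0,0,0],"slide": [0,0,0],"grip": 0.6},
    {"rot": [0,0,0],"slide": [0,0,0],"grip": 0.6},
    {"rot": [0,0,0],"slide": [0,0,0],"grip": 0.6},
    {"rot": [0,0,0],"slide": [0,0,0],"grip": 0.6},
    {"rot": [0,0,0],"slide": [0,0,0],"grip": 0.6},
    {"rot": [0,0,0],"slide": [0,0,0],"grip": 0.6},
    {"rot": [0,0,0],"slide": [0,0,0],"grip": 0.6}
  ]
}}

```text
time: 4.9
ee_pos: [0.439, -0.0007, 0.0049]
eef_rot: [0.764, 0.645, 0.0, 0.0]
ft_force: [1.8, 0.8, -0.3]
width: 0.0522
grip_force: 0.0
```

Run:
```python
from h import *
s=eyes.camera("side"); t=eyes.camera("top"); print(sensors.read_state()["grip_force"],proj(s,[.44,0,.01]))
a=cv2.resize(np.array(s["pixels"])[190:290,270:380,::-1],(440,400)); b=cv2.resize(np.array(t["pixels"])[170:270,290:380,::-1],(360,400))
cv2.imwrite("pics/g.png",np.hstack([a,b]))
```

```text
0.0 [327.45989157 241.61871315]
```

View pics/g.png

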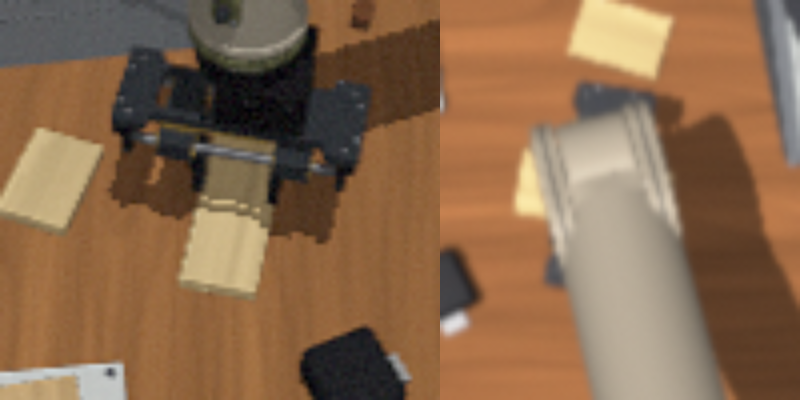

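Call:
{"method": "arm_command", "body": {
  "steps": [
    {"rot": [0,0,0],"slide": [0,0,0],"grip": 0.5},
    {"rot": [0,0,0],"slide": [0,0,0],"grip": 0.5},
    {"rot": [0,0,0],"slide": [0,0,0],"grip": 0.4},
    {"rot": [0,0,0],"slide": [0,0,0],"grip": 0.4},
    {"rot": [0,0,0],"slide": [0,0,0],"grip": 0.4},
    {"rot": [0,0,0],"slide": [0,0,0],"grip": 0.4},
    {"rot": [0,0,0],"slide": [0,0,0],"grip": 0.4},
    {"rot": [0,0,0],"slide": [0,0,0],"grip": 0.4}
  ]
}}

```text
time: 6.0
ee_pos: [0.439, -0.0007, 0.0049]
eef_rot: [0.764, 0.645, 0.0, 0.0]
ft_force: [0.2, 0.0, -0.3]
width: 0.0348
grip_force: 0.0
```

Call:
{"method": "arm_command", "body": {
  "steps": [
    {"rot": [0,0,0],"slide": [0,0,0.015],"grip": 0.4},
    {"rot": [0,0,0],"slide": [0,0,0],"grip": 0.86},
    {"rot": [0,0,0],"slide": [0,0,0],"grip": 0.86},
    {"rot": [0,0,0],"slide": [0,0,0],"grip": 0.86},
    {"rot": [0,0,0],"slide": [0,0,0],"grip": 0.86},
    {"rot": [0,0,0],"slide": [0,0,0],"grip": 0.86},
    {"rot": [0,0,0],"slide": [0,0,0],"grip": 0.86},
    {"rot": [0,0,0],"slide": [0,0,0],"grip": 0.86}
  ]
}}

```text
time: 7.0
ee_pos: [0.439, -0.0007, 0.0199]
eef_rot: [0.764, 0.645, 0.0, 0.0]
ft_force: [-0.2, 0.0, 0.4]
width: 0.0746
grip_force: 0.0
```

Run:
```python
from fit import *
np.set_printoptions(precision=4,suppress=True)
s=eyes.camera("side");st=sensors.read_state(); p=st["ee_pos"];print(p,st["width"],proj(s,p),proj(s,p+[.037*.986,-.037*.167,0]),proj(s,p-[.037*.986,-.037*.167,0]))
im=cv2.resize(np.array(s["pixels"])[205:280,290:370,::-1],(800,600)[:2],interpolation=cv2.INTER_NEAREST)
for q in(p,p+[.037*.986,-.037*.167,0],p-[.037*.986,-.037*.167,0]):
    u=(proj(s,q)-[290,205])*[10,8]; cv2.circle(im,tuple(int(v) for v in u),5,(0,0,255),2)
cv2.imwrite("pics/g2.png",im)
```

```text
[ 0.439  -0.0007  0.0198] 0.0749968987419357 [327.8815 239.7427] [316.9125 237.7697] [338.9314 241.7276]
```

View pics/g2.png

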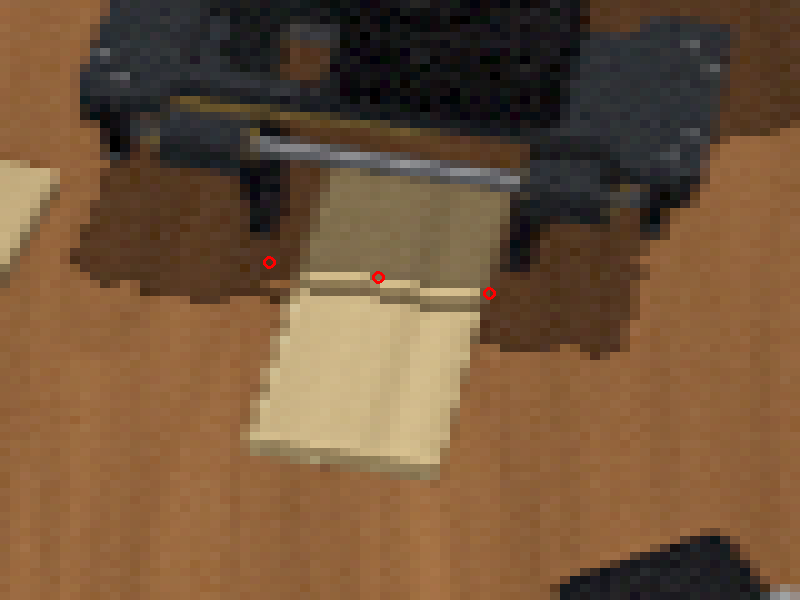

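The tips really sit about 13 mm above the nominal TCP when the fingers are open: they show at (265,230) and (520,265), above the projected marks. The gripper has to go lower.

Call:
{"method": "arm_command", "body": {
  "steps": [
    {"rot": [0,0,0],"slide": [0,0,-0.008],"grip": 0.86},
    {"rot": [0,0,0],"slide": [0,0,-0.006],"grip": 0.86},
    {"rot": [0,0,0],"slide": [0,0,-0.004],"grip": 0.86},
    {"rot": [0,0,0],"slide": [0,0,-0.003],"grip": 0.86},
    {"rot": [0,0,0],"slide": [0,0,-0.002],"grip": 0.86},
    {"rot": [0,0,0],"slide": [0,0,-0.002],"grip": 0.86},
    {"rot": [0,0,0],"slide": [0,0,0],"grip": 0.86},
    {"rot": [0,0,0],"slide": [0,0,0],"grip": 0.86}
  ]
}}

```text
time: 8.05
ee_pos: [0.4391, -0.0007, -0.005]
eef_rot: [0.764, 0.645, 0.0, 0.0]
ft_force: [-0.0, -0.7, -0.4]
width: 0.0749
grip_force: 0.0
```

Call:
{"method": "arm_command", "body": {
  "steps": [
    {"rot": [0,0,0],"slide": [0,0,0],"grip": 0.75},
    {"rot": [0,0,0],"slide": [0,0,0],"grip": 0.7},
    {"rot": [0,0,0],"slide": [0,0,0],"grip": 0.65},
    {"rot": [0,0,0],"slide": [0,0,0],"grip": 0.65},
    {"rot": [0,0,0],"slide": [0,0,0],"grip": 0.65},
    {"rot": [0,0,0],"slide": [0,0,0],"grip": 0.65},
    {"rot": [0,0,0],"slide": [0,0,0],"grip": 0.65},
    {"rot": [0,0,0],"slide": [0,0,0],"grip": 0.65}
  ]
}}

```text
time: 9.05
ee_pos: [0.439, -0.0007, -0.0051]
eef_rot: [0.764, 0.645, 0.0, 0.0]
ft_force: [0.9, -0.2, -0.8]
width: 0.0568
grip_force: 0.0
```

Call:
{"method": "arm_command", "body": {
  "steps": [
    {"rot": [0,0,0],"slide": [0,0,0],"grip": 0.86},
    {"rot": [0,0,0],"slide": [0,0,0],"grip": 0.86},
    {"rot": [0,0,0],"slide": [0,0,0],"grip": 0.86},
    {"rot": [0,0,0],"slide": [0,0,0],"grip": 0.86},
    {"rot": [0,0,0],"slide": [0,0,-0.002],"grip": 0.86},
    {"rot": [0,0,0],"slide": [0,0,-0.002],"grip": 0.86},
    {"rot": [0,0,0],"slide": [0,0,-0.001],"grip": 0.86},
    {"rot": [0,0,0],"slide": [0,0,0],"grip": 0.86}
  ]
}}

```text
time: 10.05
ee_pos: [0.4389, -0.0007, -0.0102]
eef_rot: [0.764, 0.645, -0.0, -0.0]
ft_force: [-0.2, 0.3, 0.7]
width: 0.0748
grip_force: 0.0
```

Call:
{"method": "arm_command", "body": {
  "steps": [
    {"rot": [0,0,0],"slide": [0,0,0],"grip": 0.75},
    {"rot": [0,0,0],"slide": [0,0,0],"grip": 0.7},
    {"rot": [0,0,0],"slide": [0,0,0],"grip": 0.65},
    {"rot": [0,0,0],"slide": [0,0,0],"grip": 0.65},
    {"rot": [0,0,0],"slide": [0,0,0],"grip": 0.65},
    {"rot": [0,0,0],"slide": [0,0,0],"grip": 0.65},
    {"rot": [0,0,0],"slide": [0,0,0],"grip": 0.65},
    {"rot": [0,0,0],"slide": [0,0,0],"grip": 0.65}
  ]
}}

```text
time: 11.05
ee_pos: [0.439, -0.0007, -0.0101]
eef_rot: [0.764, 0.645, 0.0, 0.0]
ft_force: [0.1, -0.1, 0.2]
width: 0.0565
grip_force: 0.0
```

Call:
{"method": "arm_command", "body": {
  "steps": [
    {"rot": [0,0,0],"slide": [0,0,0],"grip": 0.86},
    {"rot": [0,0,0],"slide": [0,0,0],"grip": 0.86},
    {"rot": [0,0,0],"slide": [0,0,0],"grip": 0.86},
    {"rot": [0,0,0],"slide": [0,0,0],"grip": 0.86},
    {"rot": [0,0,0],"slide": [0,0,-0.0015],"grip": 0.86},
    {"rot": [0,0,0],"slide": [0,0,-0.0015],"grip": 0.86},
    {"rot": [0,0,0],"slide": [0,0,-0.001],"grip": 0.86},
    {"rot": [0,0,0],"slide": [0,0,0],"grip": 0.86}
  ]
}}

```text
time: 12.05
ee_pos: [0.4389, -0.0007, -0.0142]
eef_rot: [0.764, 0.645, -0.0, -0.0]
ft_force: [0.6, 0.7, 0.5]
width: 0.0748
grip_force: 0.0
```

Run:
```python
from fit import *
s=eyes.camera("side");st=sensors.read_state(); p=st["ee_pos"]
im=cv2.resize(np.array(s["pixels"])[205:280,290:370,::-1],(800,600)[:2],interpolation=cv2.INTER_NEAREST)
for z,c in((0,(0,0,255)),(.015,(0,255,0)),(.03,(255,0,0))):
  for k in(-.037,.037):
    u=(proj(s,[p[0]+k*.986,p[1]-k*.167,z])-[290,205])*[10,8]; cv2.circle(im,tuple(int(v) for v in u),4,c,2)
cv2.imwrite("pics/g3.png",im); print(st["ft_force"],p)
```

```text
[ 0.07447559 -0.26433441 -0.73199268] [ 0.43895719 -0.00068877 -0.01415577]
```

View pics/g3.png

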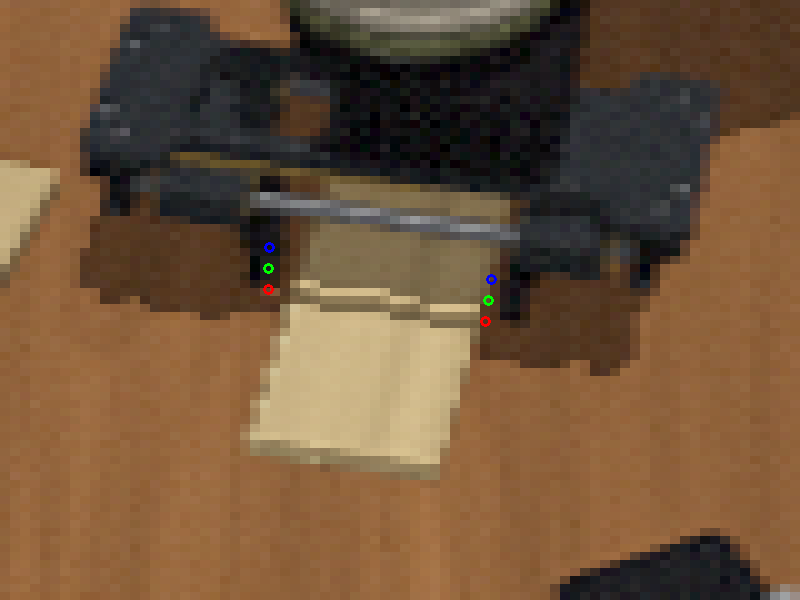

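Call:
{"method": "arm_command", "body": {
  "steps": [
    {"rot": [0,0,0],"slide": [0,0,0],"grip": 0.75},
    {"rot": [0,0,0],"slide": [0,0,0],"grip": 0.7},
    {"rot": [0,0,0],"slide": [0,0,0],"grip": 0.62},
    {"rot": [0,0,0],"slide": [0,0,0],"grip": 0.62},
    {"rot": [0,0,0],"slide": [0,0,0],"grip": 0.62},
    {"rot": [0,0,0],"slide": [0,0,0],"grip": 0.62},
    {"rot": [0,0,0],"slide": [0,0,0],"grip": 0.62},
    {"rot": [0,0,0],"slide": [0,0,0],"grip": 0.62}
  ]
}}

```text
time: 13.1
ee_pos: [0.439, -0.0007, -0.0141]
eef_rot: [0.764, 0.645, 0.0, 0.0]
ft_force: [-0.4, -0.2, -0.4]
width: 0.0542
grip_force: 0.0
```

Call:
{"method": "arm_command", "body": {
  "steps": [
    {"rot": [0,0,0],"slide": [0,0,0],"grip": 0.86},
    {"rot": [0,0,0],"slide": [0,0,0],"grip": 0.86},
    {"rot": [0,0,0],"slide": [0,0,0],"grip": 0.86},
    {"rot": [0,0,0],"slide": [0,0,0],"grip": 0.86},
    {"rot": [0,0,0],"slide": [0,0,-0.002],"grip": 0.86},
    {"rot": [0,0,0],"slide": [0,0,-0.0015],"grip": 0.86},
    {"rot": [0,0,0],"slide": [0,0,-0.001],"grip": 0.86},
    {"rot": [0,0,0],"slide": [0,0,-0.001],"grip": 0.86}
  ]
}}

```text
time: 14.1
ee_pos: [0.439, -0.0007, -0.0197]
eef_rot: [0.764, 0.645, 0.0, -0.0]
ft_force: [0.2, -0.4, 0.0]
width: 0.0748
grip_force: 0.0
```

Call:
{"method": "arm_command", "body": {
  "steps": [
    {"rot": [0,0,0],"slide": [0,0,0],"grip": 0.78},
    {"rot": [0,0,0],"slide": [0,0,0],"grip": 0.74},
    {"rot": [0,0,0],"slide": [0,0,0],"grip": 0.68},
    {"rot": [0,0,0],"slide": [0,0,0],"grip": 0.65},
    {"rot": [0,0,0],"slide": [0,0,0],"grip": 0.65},
    {"rot": [0,0,0],"slide": [0,0,0],"grip": 0.65},
    {"rot": [0,0,0],"slide": [0,0,0],"grip": 0.65},
    {"rot": [0,0,0],"slide": [0,0,0],"grip": 0.65}
  ]
}}

```text
time: 15.1
ee_pos: [0.439, -0.0007, -0.0196]
eef_rot: [0.764, 0.645, 0.0, 0.0]
ft_force: [-0.6, -0.1, 0.9]
width: 0.0609
grip_force: 25.0
```

Call:
{"method": "arm_command", "body": {
  "steps": [
    {"rot": [0,0,0],"slide": [0,0,0],"grip": 0.86},
    {"rot": [0,0,0],"slide": [0,0,0],"grip": 0.86},
    {"rot": [0,0,0],"slide": [0,0,0],"grip": 0.86},
    {"rot": [0,0,0],"slide": [0,0,0],"grip": 0.86},
    {"rot": [0,0,0],"slide": [0,0,-0.002],"grip": 0.86},
    {"rot": [0,0,0],"slide": [0,0,-0.002],"grip": 0.86},
    {"rot": [0,0,0],"slide": [0,0,-0.0015],"grip": 0.86},
    {"rot": [0,0,0],"slide": [0,0,-0.001],"grip": 0.86}
  ]
}}

```text
time: 16.1
ee_pos: [0.4389, -0.0007, -0.0263]
eef_rot: [0.764, 0.645, 0.0, -0.0]
ft_force: [0.1, -0.3, -0.7]
width: 0.075
grip_force: 0.0
```

Call:
{"method": "arm_command", "body": {
  "steps": [
    {"rot": [0,0,0],"slide": [0,0,0],"grip": 0.78},
    {"rot": [0,0,0],"slide": [0,0,0],"grip": 0.74},
    {"rot": [0,0,0],"slide": [0,0,0],"grip": 0.68},
    {"rot": [0,0,0],"slide": [0,0,0],"grip": 0.62},
    {"rot": [0,0,0],"slide": [0,0,0],"grip": 0.6},
    {"rot": [0,0,0],"slide": [0,0,0],"grip": 0.6},
    {"rot": [0,0,0],"slide": [0,0,0],"grip": 0.6},
    {"rot": [0,0,0],"slide": [0,0,0],"grip": 0.6}
  ],
  "newtons": 35
}}

```text
time: 17.1
ee_pos: [0.439, -0.0007, -0.0261]
eef_rot: [0.764, 0.645, 0.0, 0.0]
ft_force: [-0.1, -0.7, 1.1]
width: 0.0617
grip_force: 35.0
```

Call:
{"method": "arm_command", "body": {
  "steps": [
    {"rot": [0,0,0],"slide": [0,0,0.005],"grip": 0.6},
    {"rot": [0,0,0],"slide": [0,0,0.015],"grip": 0.6},
    {"rot": [0,0,0],"slide": [0,0,0.02],"grip": 0.6},
    {"rot": [0,0,0],"slide": [0,0,0.02],"grip": 0.6},
    {"rot": [0,0,0],"slide": [0,0,0.02],"grip": 0.6},
    {"rot": [0,0,0],"slide": [0,0,0.015],"grip": 0.6},
    {"rot": [0,0,0],"slide": [0,0,0.005],"grip": 0.6},
    {"rot": [0,0,0],"slide": [0,0,0],"grip": 0.6}
  ]
}}

```text
time: 18.1
ee_pos: [0.439, -0.0008, 0.0739]
eef_rot: [0.765, 0.645, 0.0, 0.0]
ft_force: [0.6, 0.2, -0.6]
width: 0.0615
grip_force: 35.0
```

Call:
{"method": "arm_command", "body": {
  "steps": [
    {"rot": [0,0,1.4],"slide": [0.008,0.016,0],"grip": 0.6},
    {"rot": [0,0,3],"slide": [0.017,0.034,0],"grip": 0.6},
    {"rot": [0,0,3.5],"slide": [0.02,0.038,0],"grip": 0.6},
    {"rot": [0,0,3.7],"slide": [0.02,0.038,0],"grip": 0.6},
    {"rot": [0,0,3.7],"slide": [0.02,0.038,0],"grip": 0.6},
    {"rot": [0,0,3.5],"slide": [0.02,0.038,0],"grip": 0.6},
    {"rot": [0,0,3],"slide": [0.016,0.034,0],"grip": 0.6},
    {"rot": [0,0,1.1],"slide": [0.008,0.015,0],"grip": 0.6}
  ]
}}

```text
time: 19.1
ee_pos: [0.5674, 0.2538, 0.0728]
eef_rot: [0.62, 0.785, 0.0, -0.001]
ft_force: [-0.2, -0.4, -1.0]
width: 0.0618
grip_force: 35.0
```

Run:
```python
from fit import *
s=eyes.camera("side");t=eyes.camera("top");st=sensors.read_state();print(st["ee_pos"],st["eef_rot"],st["width"],st["grip_force"],st["ft_force"])
a=cv2.resize(np.array(s["pixels"])[230:350,230:330,::-1],(500,600)); b=cv2.resize(np.array(t["pixels"])[140:220,230:290,::-1],(300,400))
im=np.zeros((600,800,3),np.uint8);im[:,:500]=a;im[:400,500:]=b
cv2.imwrite("pics/h.png",im)
```

```text
[0.56744884 0.25265808 0.07305289] [ 6.20306226e-01  7.84359055e-01  1.17223495e-04 -1.02262451e-03] 0.06140093075223294 34.9980103969574 [-0.58499226 -0.56010959 -0.53104903]
```

View pics/h.png

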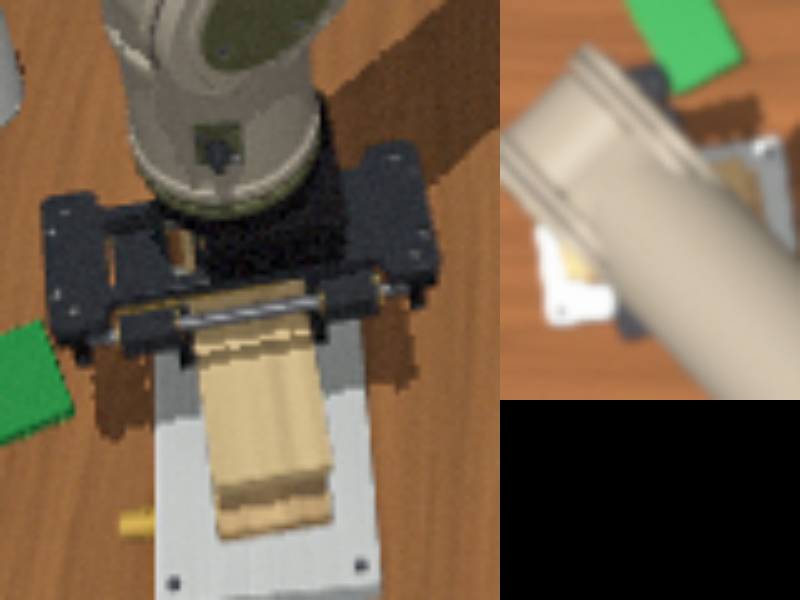

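Call:
{"method": "arm_command", "body": {
  "steps": [
    {"rot": [0,0,0],"slide": [0.0005,-0.001,-0.008],"grip": 0.6},
    {"rot": [0,0,0],"slide": [0,-0.001,-0.012],"grip": 0.6},
    {"rot": [0,0,0],"slide": [0,0,-0.012],"grip": 0.6},
    {"rot": [0,0,0],"slide": [0,0,-0.008],"grip": 0.6},
    {"rot": [0,0,0],"slide": [0,0,-0.005],"grip": 0.6},
    {"rot": [0,0,0],"slide": [0,0,-0.003],"grip": 0.6},
    {"rot": [0,0,0],"slide": [0,0,-0.002],"grip": 0.6},
    {"rot": [0,0,0],"slide": [0,0,0],"grip": 0.6}
  ]
}}

```text
time: 20.2
ee_pos: [0.5685, 0.2484, 0.0239]
eef_rot: [0.621, 0.784, 0.0, 0.0]
ft_force: [-0.3, 0.6, -1.0]
width: 0.0616
grip_force: 35.0
```

Run:
```python
from fit import *
np.set_printoptions(precision=4,suppress=True)
s=eyes.camera("side");st=sensors.read_state();print(st["ee_pos"],st["eef_rot"],st["ft_force"]); np.save("side1.npy",s,allow_pickle=True)
im=cv2.resize(np.array(s["pixels"])[278:338,255:315,::-1],(600,600),interpolation=cv2.INTER_CUBIC)
q=(.5673,.2532,.2305);tz=st["ee_pos"][2]+.0261
for z,c in((.043,(255,0,0)),(.025,(255,255,0)),(tz,(0,0,255)),(tz+.015,(0,255,0))):
  for k in(-.031,.031):
    X=[q[0]+k*np.cos(q[2])-.075*np.sin(q[2]),q[1]+k*np.sin(q[2])+.075*np.cos(q[2]),z]
    u=(proj(s,X)+.5-[255,278])*10; cv2.circle(im,tuple(int(v) for v in u),4,c,1)
cv2.imwrite("pics/i.png",im)
```

```text
[0.5686 0.2484 0.0241] [0.6213 0.7836 0.0002 0.0001] [ 0.181   0.6894 -1.2589]
```

View pics/i.png

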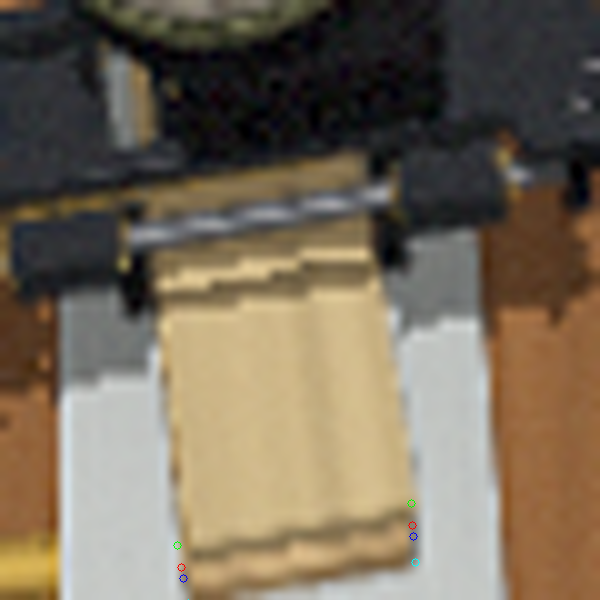

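Call:
{"method": "arm_command", "body": {
  "steps": [
    {"rot": [0,0,0],"slide": [-0.0006,0.002,-0.001],"grip": 0.6},
    {"rot": [0,0,0],"slide": [0,0,-0.001],"grip": 0.6},
    {"rot": [0,0,0],"slide": [0,0,-0.001],"grip": 0.6},
    {"rot": [0,0,0],"slide": [0,0,-0.001],"grip": 0.6},
    {"rot": [0,0,0],"slide": [0,0,-0.001],"grip": 0.6},
    {"rot": [0,0,0],"slide": [0,0,-0.0005],"grip": 0.6},
    {"rot": [0,0,0],"slide": [0,0,0],"grip": 0.6},
    {"rot": [0,0,0],"slide": [0,0,0],"grip": 0.6}
  ]
}}

```text
time: 21.25
ee_pos: [0.5679, 0.2503, 0.0184]
eef_rot: [0.621, 0.784, 0.0, 0.0]
ft_force: [0.1, -0.2, -1.2]
width: 0.0617
grip_force: 35.0
```

Call:
{"method": "arm_command", "body": {
  "steps": [
    {"rot": [0,0,0],"slide": [0,0.0004,-0.0005],"grip": 0.6},
    {"rot": [0,0,0],"slide": [0,0,-0.0005],"grip": 0.6},
    {"rot": [0,0,0],"slide": [0,0,-0.0005],"grip": 0.6},
    {"rot": [0,0,0],"slide": [0,0,0],"grip": 0.6},
    {"rot": [0,0,0],"slide": [0,0,0],"grip": 0.6},
    {"rot": [0,0,0],"slide": [0,0,0],"grip": 0.6},
    {"rot": [0,0,0],"slide": [0,0,0],"grip": 0.6},
    {"rot": [0,0,0],"slide": [0,0,0],"grip": 0.6}
  ]
}}

```text
time: 22.25
ee_pos: [0.5679, 0.2507, 0.017]
eef_rot: [0.621, 0.784, 0.0, 0.0]
ft_force: [-2.0, -1.4, 4.3]
width: 0.0615
grip_force: 35.0
```

Call:
{"method": "arm_command", "body": {
  "steps": [
    {"rot": [0,0,0],"slide": [0,0,0],"grip": 0.74},
    {"rot": [0,0,0],"slide": [0,0,0],"grip": 0.8},
    {"rot": [0,0,0],"slide": [0,0,0],"grip": 0.86},
    {"rot": [0,0,0],"slide": [0,0,0],"grip": 0.86},
    {"rot": [0,0,0],"slide": [0,0,0.005],"grip": 0.86},
    {"rot": [0,0,0],"slide": [0,0,0.02],"grip": 0.86},
    {"rot": [0,0,0],"slide": [0,0,0.04],"grip": 0.86},
    {"rot": [0,0,0],"slide": [0,0,0.05],"grip": 0.86}
  ]
}}

```text
time: 23.25
ee_pos: [0.5675, 0.2507, 0.134]
eef_rot: [0.621, 0.784, -0.0, -0.0]
ft_force: [0.9, 0.5, 1.0]
width: 0.0749
grip_force: 0.0
```

Call:
{"method": "arm_command", "body": {
  "steps": [
    {"rot": [0,0,0],"slide": [-0.03,-0.03,0.03],"grip": 0.6},
    {"rot": [0,0,0],"slide": [-0.03,-0.03,0.02],"grip": 0.3},
    {"rot": [0,0,0],"slide": [-0.03,-0.04,0.02],"grip": 0},
    {"rot": [0,0,0],"slide": [-0.03,-0.04,0.02],"grip": 0},
    {"rot": [0,0,0],"slide": [-0.02,-0.04,0.02],"grip": 0},
    {"rot": [0,0,0],"slide": [-0.02,-0.04,0.02],"grip": 0},
    {"rot": [0,0,0],"slide": [0,-0.03,0.01],"grip": 0},
    {"rot": [0,0,0],"slide": [0,-0.03,0],"grip": 0}
  ]
}}

```text
time: 24.25
ee_pos: [0.4081, -0.0298, 0.2742]
eef_rot: [0.621, 0.784, 0.0, 0.002]
ft_force: [1.2, -0.4, -0.6]
width: 0.0042
grip_force: 0.0
```

Run:
```python
from unit import *
s=eyes.camera("side");t=eyes.camera("top");st=sensors.read_state();print(st["time"],st["ee_pos"],st["eef_rot"],st["width"],st["joint_positions"])
for v in([(t,(240,166,290,207))],[(s,(262,274,304,342))]):
    print(board(v,.025,.033,(.567,.253)))
a=cv2.resize(np.array(s["pixels"])[265:345,250:320,::-1],(525,600),interpolation=cv2.INTER_CUBIC); b=cv2.resize(np.array(t["pixels"])[164:209,238:292,::-1],(275,230),interpolation=cv2.INTER_CUBIC)
im=np.zeros((600,800,3),np.uint8);im[:,:525]=a;im[:230,525:]=b
q=(.5673,.2532,.2305)
for z,c in((.043,(255,0,0)),(.058,(0,0,255))):
  for k in(-.031,.031):
   for l in(-.075,.075):
    X=[q[0]+k*np.cos(q[2])-l*np.sin(q[2]),q[1]+k*np.sin(q[2])+l*np.cos(q[2]),z]
    u=(proj(s,X)+.5-[250,265])*7.5; cv2.circle(im,tuple(int(v) for v in u),4,c,1)
cv2.imwrite("pics/j.png",im)
```

```text
24.35 [ 0.4077 -0.0317  0.2731] [0.6226 0.7825 0.     0.0009] 0.0015942308531134665 [ 0.7271 -0.1865 -0.65    1.8104 -0.1119  1.4793  0.3222]
(array([ 0.5681,  0.2497, -2.9093]), array([ 0.0033, -0.0026,  0.5956, -0.081 ,  0.4774]), [(585.0, 663.979052963783)])
(array([0.5656, 0.2544, 0.2324]), array([-0.0095, -0.166 ,  0.0974,  0.3447,  1.0462]), [(1219.0, 1248.9113300871104)])
```

View pics/j.png

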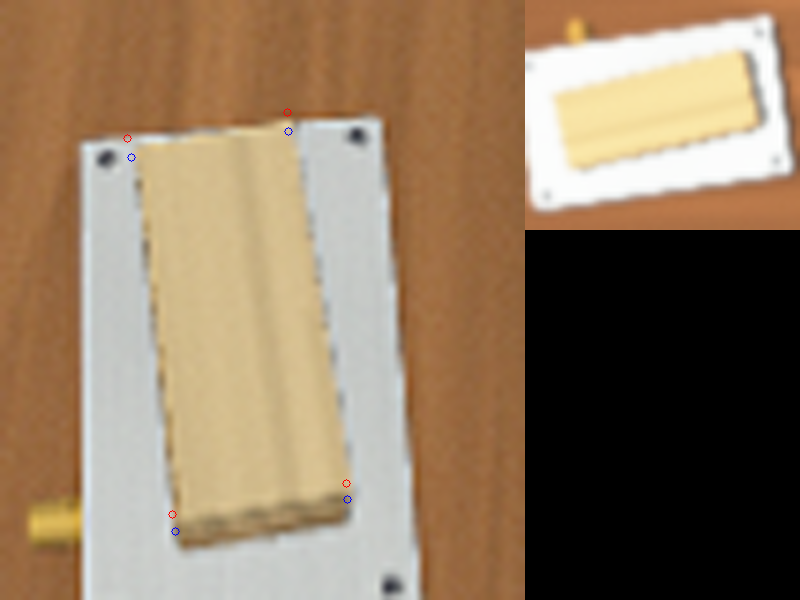

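The template lies flush: in the side crop the stack's edges are continuous from (135,150) to (348,490), and the blank hasn't shifted. Next I'll work out the valve path.

```bash
cat > path.py <<'E'
from unit import *
q=np.array([.5758,-.2763,.192])
P=lambda s,w,h: U(q,ax+s*dn-w*Y+h*n)   # s downslope, w to unit -y, h off grip middle
def push(a,r=.095,extra=0,h=-.012):
    d=.008+.0095*abs(np.sin(a))+.015*abs(np.cos(a))+extra
    return P(r*np.cos(a)+d*np.sin(a), r*np.sin(a)-d*np.cos(a),h)
E
python3 - <<'E'
from path import *
print("pre high",push(.28,extra=.03,h=.1),"pre low",push(.28,extra=.03))
for a in(.28,.5,.7,.9,1.1,1.3,1.5,1.57,1.62): print(a,push(a))
E
```

```text
pre high [ 0.3873 -0.2858  0.206 ] pre low [ 0.4551 -0.2726  0.1177]
0.28 [ 0.467  -0.2997  0.1228]
0.5 [ 0.4729 -0.3197  0.1244]
0.7 [ 0.4815 -0.337   0.1284]
0.9 [ 0.4931 -0.3525  0.135 ]
1.1 [ 0.5073 -0.3651  0.144 ]
1.3 [ 0.5235 -0.374   0.1551]
1.5 [ 0.5409 -0.3783  0.1678]
1.57 [ 0.5471 -0.3787  0.1725]
1.62 [ 0.5504 -0.3788  0.175 ]
```

Call:
{"method": "arm_command", "body": {
  "steps": [
    {"rot": [0,0,-10.4],"slide": [-0.01,-0.01,0.02],"grip": 0},
    {"rot": [0,0,-10.4],"slide": [-0.01,-0.02,0.02],"grip": 0},
    {"rot": [0,0,-10.4],"slide": [0,-0.03,0.02],"grip": 0},
    {"rot": [0,0,-10.4],"slide": [0,-0.03,0],"grip": 0},
    {"rot": [0,0,-10.4],"slide": [0,-0.03,0],"grip": 0},
    {"rot": [0,0,-10.4],"slide": [0,-0.03,0],"grip": 0},
    {"rot": [0,0,-10.4],"slide": [0,-0.02,0],"grip": 0},
    {"rot": [0,0,-10.4],"slide": [0,-0.02,0],"grip": 0}
  ]
}}

```text
time: 25.35
ee_pos: [0.3883, -0.2188, 0.3329]
eef_rot: [0.985, 0.171, 0.0, 0.0]
ft_force: [-0.6, 0.1, -0.1]
width: 0.0002
grip_force: 0.0
```

Call:
{"method": "arm_command", "body": {
  "steps": [
    {"rot": [0,0,-8.7],"slide": [0,-0.01,-0.01],"grip": 0},
    {"rot": [1.7,-8.6,0],"slide": [0.005,-0.01,-0.01],"grip": 0},
    {"rot": [1.7,-8.6,0],"slide": [0.005,-0.01,-0.01],"grip": 0},
    {"rot": [1.7,-8.6,0],"slide": [0.01,-0.01,-0.01],"grip": 0},
    {"rot": [1.7,-8.6,0],"slide": [0.01,-0.01,-0.02],"grip": 0},
    {"rot": [0,0,0],"slide": [0,0,-0.02],"grip": 0},
    {"rot": [0,0,0],"slide": [0,0,-0.02],"grip": 0},
    {"rot": [0,0,0],"slide": [0,0,0],"grip": 0}
  ]
}}

```text
time: 26.35
ee_pos: [0.4181, -0.2679, 0.2317]
eef_rot: [0.949, 0.094, 0.3, -0.03]
ft_force: [-0.4, -0.0, 0.2]
width: 0.0008
grip_force: 0.0
```

Run:
```python
from path import *
from scipy.spatial.transform import Rotation as R
s=eyes.camera("side");t=eyes.camera("top");st=sensors.read_state();M=R.from_quat(st["eef_rot"]).as_matrix();p=st["ee_pos"];print(p,M,st["joint_positions"])
u0=U(q,[1,0,0])-U(q,[0,0,0]);print("lean",np.degrees(np.arccos(-M[2,2])),"want y",U(q,[0,1,0])-U(q,[0,0,0]))
ims=[]
for c,(x,y,w,h) in((s,(270,70,100,150)),(t,(370,130,100,150))):
    im=cv2.resize(np.array(c["pixels"])[y:y+h,x:x+w,::-1],(400,600),interpolation=cv2.INTER_CUBIC)
    for k,col in((0,(0,0,255)),(-.03,(0,255,0)),(-.06,(255,0,0))):
        v=(proj(c,p+k*M[:,2])+.5-[x,y])*4; cv2.circle(im,tuple(int(e) for e in v),4,col,1)
    for X in (push(.28,extra=.03),U(q,lev(.28,.122)),U(q,lev(.28,.04))):
        v=(proj(c,X)+.5-[x,y])*4; cv2.circle(im,tuple(int(e) for e in v),3,(255,0,255),1)
    ims.append(im)
cv2.imwrite("pics/k.png",np.hstack(ims))
```

```text
[ 0.4186 -0.2689  0.2333] [[ 0.8018  0.1965  0.5643]
 [ 0.162  -0.9805  0.1112]
 [ 0.5752  0.0023 -0.818 ]] [ 1.1216 -0.2115 -0.216   2.0884 -0.6824  1.0599 -0.1853]
lean 35.113713622944694 want y [-0.1908  0.9816  0.    ]
```

View pics/k.png

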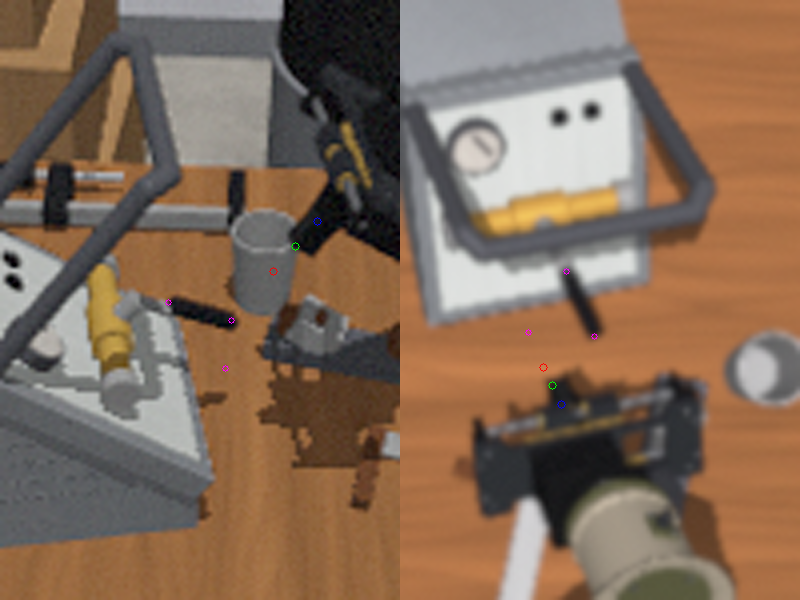

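Call:
{"method": "arm_command", "body": {
  "steps": [
    {"rot": [0,0,0],"slide": [0.003,0.003,-0.012],"grip": 0},
    {"rot": [0,0,0],"slide": [0.006,0.003,-0.02],"grip": 0},
    {"rot": [0,0,0],"slide": [0.008,0.002,-0.025],"grip": 0},
    {"rot": [0,0,0],"slide": [0.009,0.001,-0.025],"grip": 0},
    {"rot": [0,0,0],"slide": [0.009,0.001,-0.025],"grip": 0},
    {"rot": [0,0,0],"slide": [0.008,0,-0.019],"grip": 0},
    {"rot": [0,0,0],"slide": [0.007,0,-0.014],"grip": 0},
    {"rot": [0,0,0],"slide": [0,0,0],"grip": 0}
  ]
}}

```text
time: 27.45
ee_pos: [0.468, -0.2582, 0.091]
eef_rot: [0.949, 0.094, 0.299, -0.03]
ft_force: [0.6, -0.0, 0.1]
width: 0.0004
grip_force: 0.0
```

Run:
```python
from path import *
from scipy.spatial.transform import Rotation as R
s=eyes.camera("side");t=eyes.camera("top");st=sensors.read_state();M=R.from_quat(st["eef_rot"]).as_matrix();p=st["ee_pos"];print(st["time"],p,st["ft_force"])
off=-.03*M[:,2]; print("tip",p+off)
ims=[]
for c,(x,y,w,h) in((s,(290,110,60,90)),(t,(380,160,60,90))):
    im=cv2.resize(np.array(c["pixels"])[y:y+h,x:x+w,::-1],(400,600),interpolation=cv2.INTER_CUBIC)
    for X,col in [(p+off,(0,0,255)),(U(q,lev(.28,.122)),(255,0,255)),(U(q,lev(.28,.04)),(255,0,255))]:
        v=(proj(c,X)+.5-[x,y])*6.667; cv2.circle(im,tuple(int(e) for e in v),3,col,1)
    ims.append(im)
cv2.imwrite("pics/l.png",np.hstack(ims))
for a in(.28,.5,.7,.9,1.1,1.3,1.5,1.57,1.62): print(a,push(a)-off)
```

```text
27.55 [ 0.468  -0.2592  0.0923] [ 0.2715  0.2249 -0.3487]
tip [ 0.4511 -0.2626  0.1168]
0.28 [ 0.4839 -0.2963  0.0983]
0.5 [ 0.4898 -0.3164  0.0998]
0.7 [ 0.4984 -0.3337  0.1039]
0.9 [ 0.51   -0.3492  0.1105]
1.1 [ 0.5242 -0.3618  0.1195]
1.3 [ 0.5404 -0.3706  0.1306]
1.5 [ 0.5578 -0.3749  0.1433]
1.57 [ 0.564  -0.3753  0.148 ]
1.62 [ 0.5673 -0.3755  0.1505]
```

View pics/l.png

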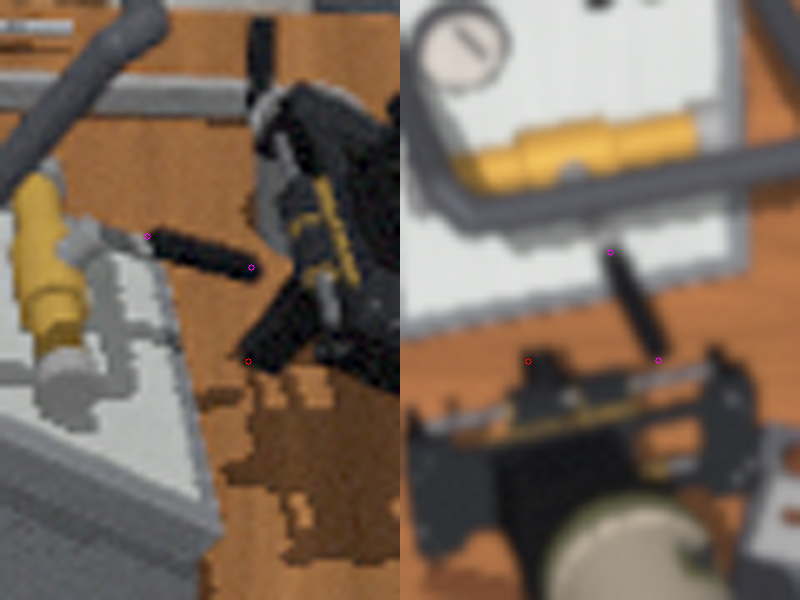

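In the crop, the shut fingertips are at (265,365) in the side view and (545,358) in the top view. That's on the +y side of the lever, clear of it and low enough to engage, so I'll push.

Call:
{"method": "arm_command", "body": {
  "steps": [
    {"rot": [0,0,0],"slide": [0.012,-0.008,0.003],"grip": 0},
    {"rot": [0,0,0],"slide": [0.009,-0.012,0.003],"grip": 0},
    {"rot": [0,0,0],"slide": [0,-0.017,0],"grip": 0},
    {"rot": [0,0,0],"slide": [0.003,-0.01,0.001],"grip": 0},
    {"rot": [0,0,0],"slide": [0.003,-0.01,0.001],"grip": 0},
    {"rot": [0,0,0],"slide": [0.004,-0.009,0.002],"grip": 0},
    {"rot": [0,0,0],"slide": [0.004,-0.009,0.002],"grip": 0},
    {"rot": [0,0,0],"slide": [0.006,-0.008,0.003],"grip": 0}
  ]
}}

```text
time: 28.55
ee_pos: [0.5089, -0.3429, 0.1069]
eef_rot: [0.949, 0.094, 0.3, -0.029]
ft_force: [-2.6, 3.5, 0.2]
width: 0.0005
grip_force: 1.8
```

```bash
cat > lv.py <<'E'
from path import *
t=eyes.camera("top");s=eyes.camera("side");st=sensors.read_state();print(st["time"],st["ee_pos"],st["ft_force"])
for c,nm in((t,"top"),(s,"side")):
    print(nm,[(np.round(d["bbox"]).tolist(),round(d["conf"],2)) for d in eyes.look_for("valve_grip",c)[:2]])
    for a in(.3,.9,1.2,1.4,1.5,1.57): print(a,proj(c,U(q,lev(a,.085))),proj(c,U(q,lev(a,.122))))
E
python3 lv.py
```

```text
28.65 [ 0.5095 -0.3437  0.1074] [ 0.0739 -0.0056 -1.1902]
top [([414.0, 195.0, 434.0, 205.0], 0.66)]
0.3 [415.4757 206.175 ] [418.8248 213.304 ]
0.9 [426.0209 197.6796] [433.8679 201.2799]
1.2 [429.1136 192.0339] [438.3479 193.2531]
1.4 [430.1409 188.0559] [439.8779 187.5724]
1.5 [430.322  186.0594] [440.1712 184.7122]
1.57 [430.3138 184.6732] [440.1842 182.7226]
side []
0.3 [320.2314 147.2585] [327.0478 149.1624]
0.9 [312.5274 136.8269] [316.1564 134.5064]
1.2 [307.3577 132.1488] [308.9112 127.9303]
1.4 [303.6756 129.4803] [303.7421 124.1523]
1.5 [301.8098 128.3181] [301.1153 122.4946]
1.57 [300.5056 127.581 ] [299.2751 121.4375]
```

Call:
{"method": "arm_command", "body": {
  "steps": [
    {"rot": [0,0,0],"slide": [0.007,-0.007,0.004],"grip": 0},
    {"rot": [0,0,0],"slide": [0.006,-0.006,0.004],"grip": 0},
    {"rot": [0,0,0],"slide": [0.007,-0.005,0.004],"grip": 0},
    {"rot": [0,0,0],"slide": [0.008,-0.004,0.0055],"grip": 0},
    {"rot": [0,0,0],"slide": [0.008,-0.004,0.0055],"grip": 0},
    {"rot": [0,0,0],"slide": [0.008,-0.003,0.006],"grip": 0},
    {"rot": [0,0,0],"slide": [0.008,-0.002,0.006],"grip": 0},
    {"rot": [0,0,0],"slide": [0,0,0],"grip": 0}
  ]
}}

```text
time: 29.75
ee_pos: [0.5621, -0.3739, 0.143]
eef_rot: [0.949, 0.094, 0.301, -0.028]
ft_force: [-0.6, -1.4, -0.3]
width: 0.0004
grip_force: 0.0
```

```bash
python3 lv.py | grep -v "^[01]\."
```

```text
29.85 [ 0.5613 -0.3739  0.1425] [ 0.6491 -0.4748 -0.4104]
top [([464.0, 214.0, 472.0, 220.0], 0.56)]
side [([266.0, 223.0, 298.0, 248.0], 0.52)]
```

Call:
{"method": "arm_command", "body": {
  "steps": [
    {"rot": [0,0,0],"slide": [0.003,0.0005,0.0025],"grip": 0},
    {"rot": [0,0,0],"slide": [0.003,0.0005,0.0025],"grip": 0},
    {"rot": [0,0,0],"slide": [0.002,0,0.0015],"grip": 0},
    {"rot": [0,0,0],"slide": [0.0015,0,0.001],"grip": 0},
    {"rot": [0,0,0],"slide": [0.001,0,0.001],"grip": 0},
    {"rot": [0,0,0],"slide": [0,0,0],"grip": 0},
    {"rot": [0,0,0],"slide": [0,0,0],"grip": 0},
    {"rot": [0,0,0],"slide": [0,0,0],"grip": 0}
  ]
}}

```text
time: 30.95
ee_pos: [0.5638, -0.3731, 0.1442]
eef_rot: [0.951, 0.092, 0.294, -0.031]
ft_force: [-29.0, 0.9, -6.4]
width: 0.0006
grip_force: 13.3
```

Call:
{"method": "arm_command", "body": {
  "steps": [
    {"rot": [0,0,0],"slide": [-0.008,-0.001,-0.006],"grip": 0},
    {"rot": [0,0,0],"slide": [-0.012,-0.002,-0.008],"grip": 0},
    {"rot": [0,0,0],"slide": [-0.016,-0.002,-0.003],"grip": 0},
    {"rot": [0,0,0],"slide": [-0.02,-0.002,0.02],"grip": 0},
    {"rot": [0,0,0],"slide": [-0.025,-0.004,0.03],"grip": 0},
    {"rot": [0,0,0],"slide": [-0.025,-0.004,0.03],"grip": 0},
    {"rot": [0,0,0],"slide": [-0.025,-0.004,0.03],"grip": 0},
    {"rot": [0,0,0],"slide": [-0.02,-0.004,0.02],"grip": 0}
  ]
}}

```text
time: 31.95
ee_pos: [0.4191, -0.396, 0.2654]
eef_rot: [0.949, 0.094, 0.3, -0.028]
ft_force: [0.6, -0.7, 0.8]
width: 0.0005
grip_force: 0.0
```

```bash
python3 lv.py
python3 - <<'E'
from fit import *
t=eyes.camera("top");s=eyes.camera("side")
for c,(l,u,r,b) in((t,(418,172,450,200)),(s,(290,112,315,140))):
    g=np.array(c["pixels"])[u:b,l:r].max(2); v,x=np.nonzero(g<60); print(len(v),x.min()+l,x.max()+l,v.min()+u,v.max()+u) if len(v) else print("none",g.min())
    for row in g[::2]: print(' '.join('%3d'%e for e in row[::2]))
for v in([(t,(240,166,290,207))],[(s,(262,274,304,342))]): print(board(v,.025,.033,(.567,.253))[0])
E
```

```text
32.05 [ 0.4187 -0.3977  0.2663] [0.619  0.2731 0.0662]
top []
0.3 [415.4757 206.175 ] [418.8248 213.304 ]
0.9 [426.0209 197.6796] [433.8679 201.2799]
1.2 [429.1136 192.0339] [438.3479 193.2531]
1.4 [430.1409 188.0559] [439.8779 187.5724]
1.5 [430.322  186.0594] [440.1712 184.7122]
1.57 [430.3138 184.6732] [440.1842 182.7226]
side [([298.0, 129.0, 307.0, 147.0], 0.53)]
0.3 [320.2314 147.2585] [327.0478 149.1624]
0.9 [312.5274 136.8269] [316.1564 134.5064]
1.2 [307.3577 132.1488] [308.9112 127.9303]
1.4 [303.6756 129.4803] [303.7421 124.1523]
1.5 [301.8098 128.3181] [301.1153 122.4946]
1.57 [300.5056 127.581 ] [299.2751 121.4375]
none 68
226 226 225 225 220 158 138 160 173 126  95  71  80  80 110 172
225 226 218 204 189 159 138 155 177 162 102  82  71  81  82 134
209 210 188 161 165 156 138 165 188 185 149 104  76  90  98 117
208 215 218 193 185 167 138 169 193 189 179 113  80  96  97 118
232 232 232 199 178 164 137 161 170 162 140  94  86  99  93 157
215 203 191 153 136 123 106 100  94  93  95 100 101  99 108 177
133 107 101  91  96  97 101 102 101 102  99  95  90  85 120 173
 98 101 
[... 559 characters left out ...]
 67
110 106 121 160 161 159 144  85  97  87  78  57 122
133 137 138 147 153 145  79  84  74  71  60 145 149
148 147 152 157 157  77  81  73  56  99 159 151 145
116 125 125 126  97  83  76  63  98 156 150 147 159
109 107 108  85  84  71  62  62 111 107 107 106 104
 86  92  84  80  77  65  44  99  98  99 102 106 104
153 129  83  77  68  52   8 114 148 147 149 135 146
140  84  77  67  54  32  32  90 153 157 149 142 149
 79  77  65  59 140  46  39  53 156 154 148 141 150
 79  76  58 115 136  77  36  31 158 149 149 146 147
 75  57 139 154 111 134  20  38 156 152 152 146 149
 59 111 186 186 144 135 146 126 155 152 149 149 149
[ 0.56813648  0.24968146 -2.90927195]
[0.56553197 0.25458428 0.22935697]
```

Run:
```python
from path import *
s=eyes.camera("side")
g=np.array(s["pixels"]).max(2).astype(int)
print("cols 296-309")
for v in range(120,150): print(v,' '.join('%3d'%e for e in g[v,294:312]))
for a in(1.3,1.4,1.5,1.57): print(a,[proj(s,U(q,lev(a,r))) for r in(.03,.04,.06,.085)])
t=np.load("side0.npy",allow_pickle=True).item();print("bias @start", [proj(t,U(q,lev(.28,r))) for r in(.04,.122)])
```

```text
cols 296-309
120 151 157 159 159 156 125  79  82  76  80  68  67  56  50  97 154 158 155
121 161 161 159 158 135  79  79  81  77  73  73  59  52 102 154 159 159 156
122 124 126 125 119  97  78  77  76  74  65  60  58 100 145 153 153 148 147
123 106 109 106  82  82  76  79  77  66  59  50  59  98 121 120 116 117 121
124 110 104  84  79  81  81  78  75  62  55  63  92 106 107 106 105 107 109
125 106  88  78  77  79  75  72  67  56  61  79 109 107 107 106 105 105 105
126  86  82  83  84  73  69  64  60  47  57  98 104 101 101  98 101 101 101
127  79  79  81  74  78  66  61  51  30  34  72  93  90  84  88  88  88  88
128  81  80  73  70  64  61  50  38  28  45 110 152 144 145 150 150 153 142
129  84  78  71  67  61  51  37  29  27  33 106 163 155 148 154 160 155 144
130  74  77  67  66  55  61  26  32  37  11  99 162 154 152 157 154 149 139
131  74  71  59  55  79 114  27  33  32  25  95 162 155 151 155 152 147 144
132  69  65  58  71 136 147  42  31  30  17  61 128 156 153 154 154 148 142
133  62  53  60 107 153 146  74  21  31  20  45 116 158 157 154 152 152 144
134  50  65 118 145 136
[... 1048 characters left out ...]
 184 191 189 155 139 132 119  93  91  98 113 145 188 179 162 136 124
149 177 185 190 192 186 173 126 101  90 107 119 118 122 153 187 184 175 161
1.3 [array([304.2481, 138.279 ]), array([304.4874, 136.8753]), array([304.9577, 134.1177]), array([305.5301, 130.7612])]
1.4 [array([303.5718, 137.8191]), array([303.5911, 136.264 ]), array([303.6292, 133.2065]), array([303.6756, 129.4803])]
1.5 [array([302.8937, 137.4054]), array([302.6918, 135.7132]), array([302.2945, 132.3827]), array([301.8098, 128.3181])]
1.57 [array([302.4213, 137.1453]), array([302.065 , 135.3664]), array([301.3631, 131.8625]), array([300.5056, 127.581 ])]
bias @start [array([311.6532, 145.0068]), array([327.2979, 149.6493])]
```

```bash
python3 -c "
from bench import order
print(order.close_job())"
```

```text
the job is handed in; nothing more can be done
None
```

I handed the job in. The template lies flush on the blank, released, and the valve lever was pushed against its on stop (about 1.57 rad in the side view). The hand-in returned no verdict, and I viewed 11 pictures, one over the limit of 10.

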